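Tare an empty counter bin

TASK

Get the empty bin ready for filling by weight: draw it straight up out of the row, so that the dovetails joining it to its neighbours part cleanly and the other three bins stay standing where they are. Keep it level, set it down gently in the middle of the scale's steel plate and let go; then, with the bin standing there by itself, press the scale's tare key (the oblong one) right down, without pressing the round zero key.

Things in the scene. Friction and masses are not known exactly. Their poses are not given: they have to be found in the camera images.
- bin_centre (a point): Middle of the empty bin, half-way up (51 mm above its underside). Of four like yellow plastic bins, 140 mm long (x) by 80 mm wide (y), walls 3 mm, rim at 80 mm, each with a carrying bar across the mouth, it is the only one with nothing in it; it stands in one of the two inner places of the row, about 0.16 kg. Axes: x along the bin's length, y across it (along the row and the bar), z up.
- bin_bar (a point): Middle of the empty bin's carrying bar, axes as bin_centre: 14 mm thick (x), 72 mm long (y), 16 mm high, its centre 94 mm above the bin's underside (top of bar, highest point of the bin, at 102 mm; under-edge at 86 mm). The mouth is free for fingers 60 mm to either side of the bar along x, down to the bin's floor 4 mm above its underside.
- bin_foot (a point): Centre of the underside of the empty bin, same axes.
- bin_empty: The empty bin as a whole; origin at the centre of its underside. A dovetail rib stands out 10 mm from the middle of its +y side and a grooved dovetail 10 mm from its -y side, both upright, 6 to 74 mm above the underside, open at top and bottom: bins hang together with about 2 mm of play every way but up. Raised 70 mm, the bin is free of its neighbours.
- bin_weights: Bin of the same make holding two black iron scale weights, about 1 kg in all, always at one end of the row; origin at the centre of its underside, axes as for the empty bin. To be left standing.
- bin_jars: Bin of the same make holding two brown jars with metal lids, about 0.75 kg, in the other inner place; origin at the centre of its underside. To be left standing.
- bin_cutters: Bin of the same make holding steel cutters with wooden knobs, about 0.8 kg, at the other end of the row; origin at the centre of its underside. To be left standing.
- row_mid (a point): Middle of the row, on top of the fixed black rubber mat (170 x 410 x 3 mm) on which the bins stand; x along the bins' length, y along the row. The bins stand 92 mm apart, at y = -138, -46, 46 and 138 mm. The row is to the left or to the right of the robot, the scale on the other side.
- scale: White electronic counter scale, fixed, 350 x 300 mm, 105 mm high; origin on the counter under the middle of its footprint lengthwise (front edge at x = -190 mm, rear at +160 mm); x points from the key panel at the front (towards the robot) to the plate at the back, y to the left seen from the robot, z up.
- plate_mid (a point): Middle of the top of the scale's flat stainless plate, 230 mm (x) by 280 mm (y), 105 mm above the counter; axes as the scale. The plate does not sink noticeably.
- tare_key (a joint): Travel of the tare key, m: 0 up, 0.005 right down. The key springs back; it begins to give at 1.5 N and takes 5 N to go right down. The grey oblong key, 30 x 52 mm, on the right-hand end (y = -98 mm) of the sloping key panel.
- tare_key_top (a point): Middle of the top face of the tare key, about 71 mm above the counter when up. The panel and key slope down towards the robot by 14 degrees; its z axis is square to the key and the key goes down along it. The edge of the plate is 70 mm behind it and 34 mm higher.
- zero_key (a joint): Travel of the zero key, m: 0 up, 0.005 right down. Not to be pressed.
- zero_key_top (a point): Middle of the top of the zero key: the round grey key, 28 mm across, on the left-hand end of the panel, 203 mm from the tare key; the dark display lies between them.
There are look-alikes about, which are no part of the job. Leave any blue or pink look-alike of the bin_empty alone.

How it is judged:
By the outcome, as a careful person would: the job done as asked, in the order asked, and still so for the second after the job is handed in, with the robot touching nothing.
It also fails if it takes over 54 s, if anything falls off the work surface, if the arm or the gripper's body presses on something with over 40 N, if the wrist force passes 120 N, or if a joint passes its speed limit or range.

ROBOT

A 6-joint arm with a two-finger parallel gripper is mounted at the origin on the work surface. World frame = base frame: x ahead of the robot, y to its left, z up, the work surface at z = 0. Lengths are in mm, angles in rad, forces in N, time in s.
With the tool pointing down it reaches from about 350 to 875 mm from the base axis. Payload 4.2 kg.
Tool frame: the origin (TCP) lies on the centre line of the jaws, within the pads' length; the fingertips stand 22 mm ahead of it and the grasp point (between the pads) lies 3 mm ahead of it; z points along the fingers, y is the line along which they close (so a half turn about z gives the same grasp; the last joint's range is limited). The gripper opens to 85 mm and grips with 20 to 120 N. Pads are 22 mm wide; open, the fingers measure 114 mm over their backs; the gripper's body (76 mm by 85 mm) begins 54 mm behind the grasp point. The pads swing forward as they close: fully open they stand 13 mm farther back than shut.
Start: joints at [-0.849, 0.385, 0.008, 0, -1.194, -0.259], TCP at [279.046, -559.225, 253.312] pointing down, gripper open.
Joint ranges: [-3.14, 3.14], [-1.21, 2.06], [-1.07, 1.41], [-3.16, 2.05], [-2.99, -0.16], [-3.1, 3.1]. Speed limits (rad/s): [2.79, 2.79, 3.14, 3.14, 3.14, 3.14].

INTERFACE

Orientations are given as a rotation vector (axis times angle).
In Python, from bench import * gives the robot as it stands. The module is installed in compiled form; this text tells all that it offers.
- The arm moves only by the tool carry_out, never from a script. Its argument "commands" is a list of rows, each a list of 6 numbers: the shift along the world's x, y, z in mm, then the turn, a rotation vector about the world's x, y, z in rad. In form: [[dx, dy, dz, wx, wy, wz], ...]. A call has 1 to 8 rows; each row shifts and turns the commanded pose from where the row before left it; what a row does not reach is not made up. A row lasts 1/10 s, in which the tool goes at most 50 mm and 8.59 degrees, less where a joint would pass 70% of its speed; a pose out of reach is approached as far as the arm can. A call with a gripper value outside its range is refused whole. "fingers" is the opening in per cent of the stroke, from 0 (shut) to 100 (fully open), set as the call begins (left out, the last holds). The fingers move at their own pace and stop on an object; "newtons" is the grip in N (left out, the last holds). Time passes only in rows, so rows that do not move let the fingers close. It gives the time, the measured TCP pose, the force, the opening and the grip force at its end, in the units of the state.
- get_state(): the state, without advancing time (a new reading comes with each control period).
- camera(name): name is "scene" or "top" or "wrist"; returns the picture (384x512x3 uint8, blue, green, red); there is no depth.
- camera_info(name): a dict with "intrinsics" (3x3 intrinsics, pixels), "k1" (the pictures are not rectified: a ray, as slopes to the right and down, at radius r is drawn at 1 + k1 r^2 times it, then the intrinsics apply), "eye" and "orientation" of the camera in the world; the wrist camera has in their place "mount" (4x4, takes a point from camera to tool coordinates, whose origin is the TCP and whose axes are the flange's). Camera axes: x right, y up, looking along -z (the intrinsics and any distortion apply to the point x, -y, -z); pixel columns grow to the right and rows downward; lengths in mm; the calibration is good to about 2 mm. A picture is of the moment at which its call begins: read the wrist's pose just before it. camera_info takes no time and is no camera call.
- job_done(): hands the job in; it is judged then, once.
The state is a dict: "time_s": time; "joint_pos": joint angles; "joint_vel": joint speeds; "tau": joint torques, N m; "position": TCP position; "ee_rot": TCP orientation; "contact_force": force on the tool from outside, world axes, zero at the start; "ft_torque": the same for the moment, N m; "finger_gap": opening from 0.0 (shut) to 1.0 (fully open); "grip_force": force on a finger pad.
Only numpy, scipy, OpenCV 4.12 (cv2) and the standard library are available. Lean on these libraries where they do the work, as an engineer would, in place of code of your own. Each camera call takes 0.05 s, during which the arm holds its last target. There are 200 camera calls.

## Working session

There is one attempt and no reset: what is moved stays moved. The work goes in short steps, Python scripts to look and compute and a tool call to move; the robot and the scene stay as the last step left them, time stands still between calls to the robot, and variables do not carry over. Pictures are saved under pics/ and viewed, at most 13 in all, crops included, and the job is handed in when it is done.

Besides the shell and the picture viewer there is one more tool, called after "Call:" by a JSON object that holds its "method" and its "body". carry_out: Moves the arm, as the interface text tells. Its arguments: {"type":"object","properties":{"commands":{"type":"array"},"fingers":{"type":"number"},"newtons":{"type":"number"}},"required":["commands"]}

```bash
mkdir -p pics
cat > h.py <<'E'
from bench import *
import numpy as np, cv2
from scipy.spatial.transform import Rotation as R
def cam(name):
    s=get_state(); i=camera_info(name); im=camera(name); return im,i,s
def pose(i,s):
    if 'mount' in i:
        M=np.array(i['mount']); Rt=R.from_rotvec(s['ee_rot']).as_matrix()
        return Rt@M[:3,3]+np.array(s['position']), Rt@M[:3,:3]
    o=np.array(i['orientation'])
    return np.array(i['eye']), (o if o.shape==(3,3) else R.from_rotvec(o).as_matrix())
def ray(i,s,px):
    e,Rc=pose(i,s); K=np.array(i['intrinsics'],float)
    d=np.array([i['k1'],0,0,0],float)
    u=cv2.undistortPoints(np.array([[px]],float),K,d)[0,0]
    return e,Rc@np.array([u[0],-u[1],-1])
def onz(i,s,px,z):
    e,d=ray(i,s,px); return e+d*(z-e[2])/d[2]
def proj(i,s,P):
    e,Rc=pose(i,s); c=Rc.T@(np.array(P,float)-e); a=np.array([c[0],-c[1]])/-c[2]
    a=a*(1+i['k1']*a@a); K=np.array(i['intrinsics']); return K[:2,:2]@a+K[:2,2]
E
python3 - <<'E'
from h import *
print(get_state())
ims=[]
for n in ("scene","top"):
    im,i,s=cam(n); print(n,i); cv2.imwrite(f'pics/{n}0.png',im)
im,i,s=cam("wrist");cv2.imwrite('pics/wrist0.png',im);print(i)
E
```

```text
{'time_s': 0.0, 'joint_pos': array([-8.49434000e-01,  3.85545837e-01,  6.61325769e-03, -5.36122082e-04,
       -1.19402440e+00, -2.58590712e-01]), 'joint_vel': array([ 0.00039884, -0.00051863, -0.00022422, -0.00045948, -0.00021934,
        0.00182729]), 'tau': array([-1.21066223e-03, -3.92283010e+01,  1.88402045e+01,  4.18615714e+00,
       -4.57232600e-03, -7.82966055e-06]), 'position': array([ 278.78969601, -558.75678074,  252.21759349]), 'ee_rot': array([ 0.7200157 , -3.05737543, -0.00336237]), 'contact_force': array([0.80212133, 0.43505093, 0.63873048]), 'ft_torque': array([-0.00305013, -0.00963805,  0.00776271]), 'grip_force': 0.0, 'finger_gap': 0.9994139068548906}
scene {'intrinsics': array([[407.1649082 ,   0.        , 259.19467368],
       [  0.        , 407.1649082 , 189.08017046],
       [  0.        ,   0.        ,   1.        ]]), 'k1': -0.14725029864058867, 'eye': array([1229.41822602,  -22.67538603,  777.93696625]), 'orientation': array([0.67674598, 0.68956203, 1.42407327])}
top {'intrinsics': array([[454.88197941,   0.        , 256.24542309],
       [  0.        , 454.88197941, 189.56618208],
       [  0.        ,   0.        ,   1.        ]]), 'k1': -0.17314223249716953, 'eye': array([ 247.86599882,    4.42620693, 1478.49520207]), 'orientation': array([ 0.08204826, -0.10846454, -1.54451591])}
{'intrinsics': array([[312.66179439,   0.        , 249.98489223],
       [  0.        , 312.66179439, 193.4507339 ],
       [  0.        ,   0.        ,   1.        ]]), 'k1': -0.05167472653750997, 'mount': array([[ 2.68981555e-04,  9.64272369e-01,  2.64912677e-01,
         6.78583966e+01],
       [ 9.99999664e-01, -5.41345675e-05, -8.18311148e-04,
        -2.33278530e-01],
       [-7.74733896e-04,  2.64912808e-01, -9.64272059e-01,
        -1.20149794e+02],
       [ 0.00000000e+00,  0.00000000e+00,  0.00000000e+00,
         1.00000000e+00]])}
```

View pics/top0.png

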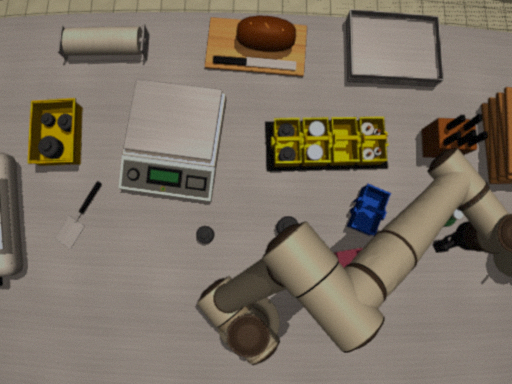

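View pics/scene0.png

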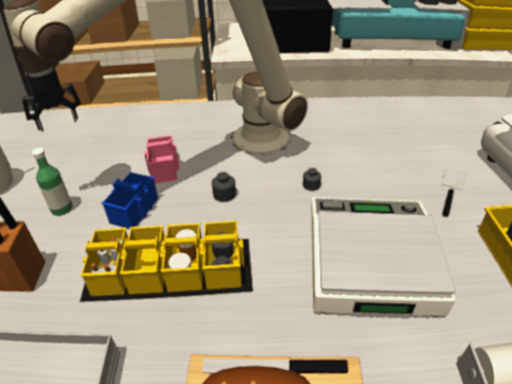

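Top view: the row, from left to right, holds weights (287,143), jars (316,143), an empty bin (345,142) and cutters (372,141). Look-alikes are the yellow bin with weights (53,132), a blue one (369,210) and a pink one (347,257). I choose (345,142). The scale plate is at about (177,120), tare key at (196,183) and zero key at (133,174).

Run:
```python
from h import *
im,i,s=cam("top")
c1=cv2.resize(im[105:180,255:400],None,fx=5,fy=5,interpolation=2)
c2=cv2.resize(im[70:215,105:240],None,fx=4,fy=4,interpolation=2)[:, :]
cv2.imwrite('pics/c1.png',c1)
cv2.imwrite('pics/c2.png',c2)
# mat: dark+yellow region -> rect
hsv=cv2.cvtColor(im,cv2.COLOR_BGR2HSV)
y=cv2.inRange(hsv,(20,150,60),(35,255,255))
n,l,st,ce=cv2.connectedComponentsWithStats(cv2.morphologyEx(y,cv2.MORPH_CLOSE,np.ones((5,5))))
print(st[1:][st[1:,4]>80])
sc,si,ss=cam("scene")
print("mat in scene", [onz(si,ss,p,3).round() for p in [(82,300),(251,291),(250,239)]])
print("mat top",[onz(i,s,p,3).round() for p in [(266,122),(267,171),(388,168)]])
print("plate top",[onz(i,s,p,105).round() for p in [(137,81),(225,90),(213,162),(125,152)]])
print("keys",onz(i,s,(196,183),71),onz(i,s,(133,174),71))
```

```text
[[  28   98   54   67 1951]
 [ 271  117  117   47 3763]]
mat in scene [array([ 679., -440.,    3.]), array([661., -43.,   3.]), array([496., -43.,   3.])]
mat top [array([657., -46.,   3.]), array([491., -52.,   3.]), array([ 513., -459.,    3.])]
plate top [array([756., 372., 105.]), array([730.,  89., 105.]), array([498., 118., 105.]), array([523., 394., 105.])]
keys [436.20099951 171.3671994   71.        ] [459.9494048  372.80476914  71.        ]
```

View pics/c1.png

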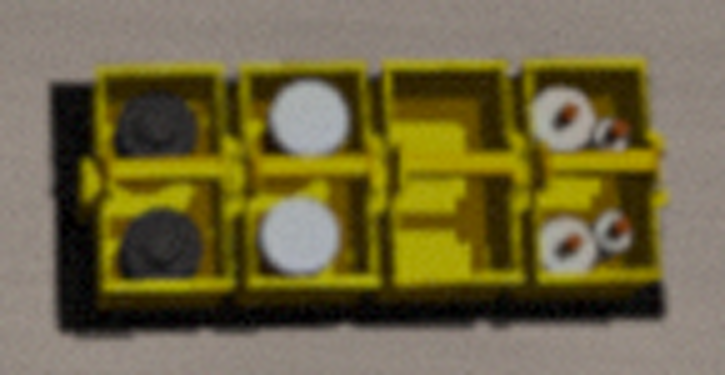

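View pics/c2.png

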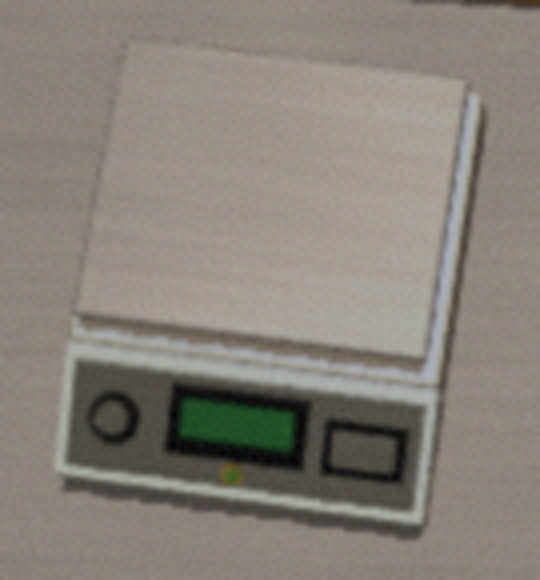

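The crop shows the third bin empty (bar middle at about (347,138)). Scale corners and the oblong key on the right of the panel are clear.

Run:
```python
from h import *
im,i,s=cam("top")
f=lambda p,z,k=4,o=(105,70):onz(i,s,(p[0]/k+o[0],p[1]/k+o[1]),z)
b=lambda p:f(p,105,5,(255,105))
for p in [(103,167),(228,167),(400,163),(525,163),(658,160)]: print("bar",b(p).round(1))
c=[f(p,105) for p in [(131,43),(466,84),(424,357),(78,316)]]
print(np.round(c),"mid",np.mean(c,0))
d1=c[0]-c[3];d2=c[1]-c[2];d3=c[0]-c[1];d4=c[3]-c[2]
for d in (d1,d2): print(np.linalg.norm(d),np.degrees(np.arctan2(d[1],d[0])))
for d in (d3,d4): print(np.linalg.norm(d),np.degrees(np.arctan2(-d[0],d[1])))
print("keys",f((364,452),71),f((113,418),71))
sc,si,ss=cam("scene")
print([onz(si,ss,p,105).round() for p in [(318,292),(447,290),(430,217),(314,215)]])
```

```text
bar [577.1 -73.1 105. ]
bar [ 579.5 -150.7  105. ]
bar [ 585.6 -258.7  105. ]
bar [ 588.5 -338.3  105. ]
bar [ 593.7 -424.5  105. ]
[[756. 369. 105.]
 [726. 100. 105.]
 [506. 124. 105.]
 [533. 396. 105.]] mid [630.4486082 247.3417703 105.       ]
225.1546038349388 -6.72566480616207
221.1401678232365 -6.321853637378263
271.3662268569807 -6.418364058843987
272.97578839187804 -5.57634454119377
keys [436.20099951 171.3671994   71.        ] [458.37216716 371.90332052  71.        ]
[array([745.,  94., 105.]), array([760., 359., 105.]), array([545., 396., 105.]), array([521., 114., 105.])]
```

Call:
{"method": "carry_out", "body": {"commands": [[22,18.6,0,0,0,0.0825],[22,18.6,0,0,0,0.0825],[22,18.6,0,0,0,0.0825],[22,18.6,0,0,0,0.0825],[22,18.6,0,0,0,0.0825],[22,18.6,0,0,0,0.0825],[22,18.6,0,0,0,0.0825]], "fingers": 100, "newtons": 40}}

```text
time_s: 1.05
position: [433.9, -428.1, 253.4]
ee_rot: [-1.566, 2.723, -0.0]
contact_force: [-0.9, -0.3, -0.7]
finger_gap: 1.0
grip_force: 0.0
```

Call:
{"method": "carry_out", "body": {"commands": [[22,18.6,0,0,0,0.0825],[22,18.6,0,0,0,0.0825],[22,18.6,0,0,0,0.0825],[22,18.6,0,0,0,0.0825],[22,18.6,0,0,0,0.0825],[22,18.6,0,0,0,0.0825],[22,18.6,0,0,0,0.0825],[0,0,0,0,0,0]]}}

```text
time_s: 1.85
position: [589.3, -296.6, 252.7]
ee_rot: [-2.278, 2.163, 0.0]
contact_force: [0.1, -0.1, -0.0]
finger_gap: 1.003
grip_force: 0.0
```

Run:
```python
from h import *
im,i,s=cam("wrist"); cv2.imwrite('pics/w1.png',im)
print(s['position'],s['ee_rot'],s['joint_pos']); print(R.from_rotvec(s['ee_rot']).as_matrix().round(3))
print([proj(i,s,p).round() for p in [(586,-260,105),(588.5,-337,105),(587,-298.5,105)]])
```

```text
[ 589.33203145 -296.59144894  252.65300078] [-2.27755350e+00  2.16331659e+00  3.45699883e-05] [-2.21761407e-01  4.44645265e-01  1.00874180e-01 -3.62731036e-04
 -1.22684716e+00  2.73320331e-01]
[[ 0.051 -0.999  0.   ]
 [-0.999 -0.051  0.   ]
 [-0.    -0.    -1.   ]]
[array([251., 226.]), array([253., 141.]), array([252., 185.])]
```

View pics/w1.png

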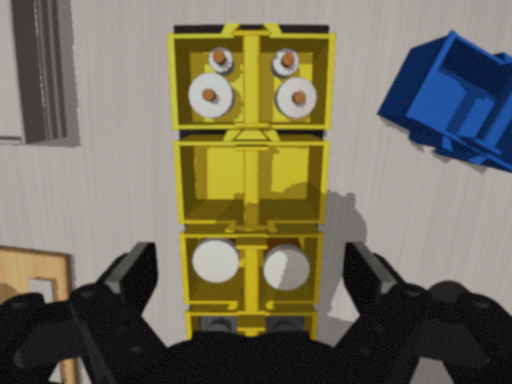

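Wrist view: the row runs vertically. The empty bin is the second one down (rim rows 140–228, columns 175–328), with its bar at columns 244–258, centre about (251,185). The blue look-alike is well to the right.

Run:
```python
from h import *
im,i,s=cam("wrist"); print(s['position'],s['ee_rot'])
cv2.imwrite('pics/w1c.png',cv2.resize(im[120:315,165:345],None,fx=3.07,fy=3.07,interpolation=2))
for p in [(251,80),(251,185),(251,265)]: print("bar",onz(i,s,p,105).round(1))
for p in [(250,140),(250,229),(176,185),(327,185)]: print("rim",onz(i,s,p,83).round(1))
```

```text
[ 588.05773091 -297.55701917  252.72936943] [ 2.27499233e+00 -2.16617109e+00 -1.00648612e-03]
bar [ 590.8 -386.9  105. ]
bar [ 586.3 -299.1  105. ]
bar [ 582.4 -220.8  105. ]
rim [ 589.  -336.2   83. ]
rim [ 584.7 -248.7   83. ]
rim [ 657.7 -290.2   83. ]
rim [ 513.2 -297.2   83. ]
```

View pics/w1c.png

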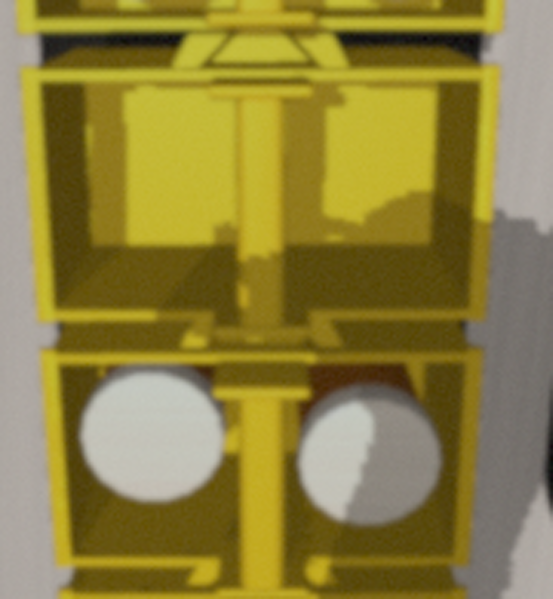

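Call:
{"method": "carry_out", "body": {"commands": [[-0.5,3,-25,0,0,0],[0,0,-30,0,0,0],[0,0,-30,0,0,0],[0,0,-25,0,0,0],[0,0,-20,0,0,0],[0,0,-15,0,0,0],[0,0,-8,0,0,0],[0,0,0,0,0,0]]}}

```text
time_s: 2.75
position: [585.4, -296.3, 99.3]
ee_rot: [2.271, -2.169, -0.003]
contact_force: [-0.3, 0.4, -0.2]
finger_gap: 1.0
grip_force: 0.0
```

Call:
{"method": "carry_out", "body": {"commands": [[0,0,0,0,0,0],[0,0,0,0,0,0],[0,0,0,0,0,0],[0,0,0,0,0,0],[0,0,0,0,0,0],[0,0,0,0,0,0],[0,0,0,0,0,0],[0,0,0,0,0,0]], "fingers": 10, "newtons": 40}}

```text
time_s: 3.55
position: [587.1, -295.9, 100.7]
ee_rot: [-2.273, 2.168, -0.002]
contact_force: [1.6, -0.6, 0.8]
finger_gap: 0.155
grip_force: 44.5
```

Call:
{"method": "carry_out", "body": {"commands": [[0,0,3,0,0,0],[0,0,5,0,0,0],[0,0,5,0,0,0],[0,0,5,0,0,0],[0,0,5,0,0,0],[0,0,5,0,0,0],[0,0,5,0,0,0],[0,0,0,0,0,0]]}}

```text
time_s: 4.35
position: [587.0, -296.0, 134.5]
ee_rot: [-2.273, 2.168, -0.003]
contact_force: [-0.2, 0.4, -0.3]
finger_gap: 0.156
grip_force: 44.2
```

Run:
```python
from h import *
im,i,s=cam("wrist"); print(s['position'],s['contact_force'],s['ft_torque'])
sc,_,_=cam("scene")
a=cv2.resize(sc[180:320,60:280],(586,373),interpolation=2); b=im[:,200-120:420][:, :200]
cv2.imwrite('pics/l1.png',np.hstack([a,im[11:,:][:373,150:350]]))
```

```text
[ 587.02090299 -295.95739263  134.47038788] [-0.16818894  0.42719144 -0.33772166] [-0.01959133 -0.06187256 -0.03043906]
```

View pics/l1.png

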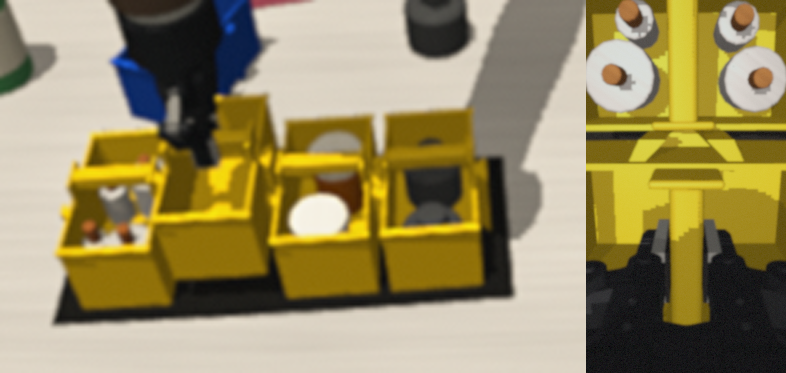

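The empty bin is rising level out of the row and the neighbours are standing still. I'm continuing straight up.

Call:
{"method": "carry_out", "body": {"commands": [[0,0,6,0,0,0],[0,0,6,0,0,0],[0,0,6,0,0,0],[0,0,6,0,0,0],[0,0,6,0,0,0],[0,0,6,0,0,0],[0,0,6,0,0,0],[0,0,8,0,0,0]]}}

```text
time_s: 5.25
position: [586.3, -295.7, 183.6]
ee_rot: [2.273, -2.169, -0.001]
contact_force: [0.5, -0.5, -1.6]
finger_gap: 0.158
grip_force: 44.1
```

Call:
{"method": "carry_out", "body": {"commands": [[0,0,12,0,0,0],[0,0,17,0,0,0],[0,0,20,0,0,0],[0,0,20,0,0,0],[0,0,16,0,0,0],[0,0,10,0,0,0],[0,0,5,0,0,0],[0,0,0,0,0,0]]}}

```text
time_s: 6.05
position: [586.6, -295.8, 283.9]
ee_rot: [-2.273, 2.168, -0.001]
contact_force: [0.2, 0.1, -2.1]
finger_gap: 0.154
grip_force: 44.2
```

Run:
```python
from h import *
s=get_state(); print(s['position'],s['joint_pos'])
# place: plate centre from better contour of plate in top now arm may occlude -> use scene+top corner means
top=np.mean([[756,369],[726,100],[506,124],[533,396]],0)
sce=np.mean([[745,94],[760,359],[545,396],[521,114]],0)
print(top,sce)
```

```text
[ 586.62584251 -295.83362782  283.90837506] [-2.21416557e-01  4.22329557e-01  1.43118365e-01 -6.95481591e-05
 -1.29061846e+00  2.68386501e-01]
[630.25 247.25] [642.75 240.75]
```

Call:
{"method": "carry_out", "body": {"commands": [[2.2,10,0,0,0,-0.008],[2.2,20,0,0,0,-0.008],[2.2,30,0,0,0,-0.008],[2.2,30,0,0,0,-0.008],[2.2,30,0,0,0,-0.008],[2.2,30,0,0,0,-0.008],[2.2,30,0,0,0,-0.008]]}}

```text
time_s: 6.75
position: [601.5, -113.9, 282.2]
ee_rot: [2.21, -2.231, -0.003]
contact_force: [-0.2, -1.4, -1.4]
finger_gap: 0.155
grip_force: 44.1
```

Call:
{"method": "carry_out", "body": {"commands": [[2.2,30,0,0,0,-0.008],[2.2,30,0,0,0,-0.008],[2.2,30,0,0,0,-0.008],[2.2,30,0,0,0,-0.008],[2.2,30,0,0,0,-0.008],[2.2,30,0,0,0,-0.008],[2.2,30,0,0,0,-0.008]]}}

```text
time_s: 7.45
position: [616.6, 96.0, 282.2]
ee_rot: [2.147, -2.291, -0.002]
contact_force: [1.0, 0.8, -2.6]
finger_gap: 0.159
grip_force: 44.1
```

Call:
{"method": "carry_out", "body": {"commands": [[2.2,30,0,0,0,-0.008],[2.2,30,0,0,0,-0.008],[2.2,30,0,0,0,-0.008],[2.2,22,0,0,0,-0.008],[2.2,14,0,0,0,-0.008],[2.2,8,0,0,0,-0.008],[0,0,0,0,0,0]]}}

```text
time_s: 8.15
position: [630.5, 228.8, 282.5]
ee_rot: [2.092, -2.342, -0.0]
contact_force: [-0.1, -0.2, -1.2]
finger_gap: 0.156
grip_force: 44.1
```

Run:
```python
from h import *
im,i,s=cam("wrist"); cv2.imwrite('pics/w2.png',im); print(s['position'],s['joint_pos'],R.from_rotvec(s['ee_rot']).as_matrix()[:,1])
```

```text
[630.48468444 228.83590952 282.49226397] [ 5.88695921e-01  4.48496674e-01  1.81153274e-01 -8.01818400e-05
 -1.30468625e+00 -7.01157154e-01] [-9.93679996e-01  1.12245631e-01  9.92269365e-04]
```

View pics/w2.png

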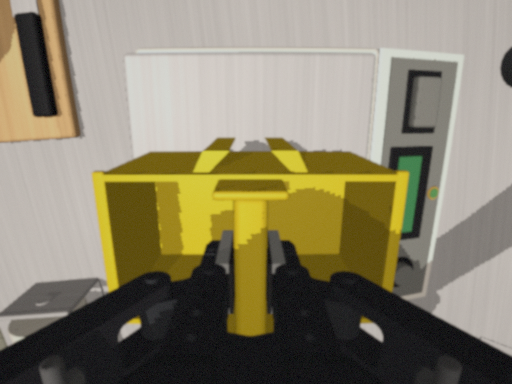

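The bin hangs level over the plate. The plate's -y corners are at about (127,56) and (372,53), and the tare key's centre is at about (424,102).

Run:
```python
from h import *
i=camera_info("wrist"); s=get_state()
a=onz(i,s,(127,56),105);b=onz(i,s,(372,54),105);k=onz(i,s,(424,102),71)
print(a,b,k, "len",np.linalg.norm(a-b),"yaw",np.degrees(np.arctan2((a-b)[1],(a-b)[0])))
t=np.radians(-6.3);X=np.array([np.cos(t),np.sin(t)]);Y=np.array([-np.sin(t),np.cos(t)])
print("mid from edge",((a+b)/2)[:2]+140*Y,"from key",k[:2]+185*X+98*Y)
```

```text
[726.26198374 102.8763366  105.        ] [507.91032389 125.867911   105.        ] [441.06157414 173.96680379  71.        ] len 219.55878450275998 yaw -6.0108717203608
mid from edge [632.44895736 253.52665757] from key [635.69831339 251.07412988]
```

Call:
{"method": "carry_out", "body": {"commands": [[1.5,9,-5,0,0,0],[0,8,-12,0,0,0],[0,4,-16,0,0,0],[0,0,-16,0,0,0],[0,0,-12,0,0,0],[0,0,-8,0,0,0],[0,0,-4,0,0,0],[0,0,0,0,0,0]]}}

```text
time_s: 9.0
position: [632.0, 249.0, 209.8]
ee_rot: [2.092, -2.343, -0.0]
contact_force: [-0.3, -0.3, -1.3]
finger_gap: 0.15
grip_force: 44.1
```

Call:
{"method": "carry_out", "body": {"commands": [[0,0,-1,0,0,0],[0,0,-1,0,0,0],[0,0,-1,0,0,0],[0,0,-1,0,0,0],[0,0,0,0,0,0]]}}

```text
time_s: 9.5
position: [632.0, 249.1, 206.3]
ee_rot: [2.092, -2.343, -0.0]
contact_force: [0.2, -0.4, -1.9]
finger_gap: 0.157
grip_force: 44.1
```

Run:
```python
from h import *
s=get_state(); print(s['position'],s['contact_force'])
```

```text
[631.99655696 249.14562638 206.2575812 ] [ 0.21029957 -0.3968894  -1.92572293]
```

Call:
{"method": "carry_out", "body": {"commands": [[0,0,-1,0,0,0],[0,0,-0.5,0,0,0],[0,0,-0.5,0,0,0],[0,0,0,0,0,0]]}}

```text
time_s: 9.9
position: [632.0, 249.2, 204.2]
ee_rot: [2.092, -2.343, -0.0]
contact_force: [-0.4, 0.1, -1.5]
finger_gap: 0.156
grip_force: 44.1
```

Call:
{"method": "carry_out", "body": {"commands": [[0,0,-0.5,0,0,0],[0,0,-0.5,0,0,0],[0,0,0,0,0,0]]}}

```text
time_s: 10.2
position: [632.0, 249.2, 203.2]
ee_rot: [2.092, -2.343, -0.0]
contact_force: [-0.6, 0.6, -2.5]
finger_gap: 0.156
grip_force: 44.1
```

Call:
{"method": "carry_out", "body": {"commands": [[0,0,-0.5,0,0,0],[0,0,-0.5,0,0,0],[0,0,0,0,0,0]]}}

```text
time_s: 10.5
position: [632.2, 249.2, 202.7]
ee_rot: [-2.092, 2.343, -0.001]
contact_force: [0.8, 0.8, -0.4]
finger_gap: 0.15
grip_force: 44.3
```

Call:
{"method": "carry_out", "body": {"commands": [[0,0,-0.5,0,0,0],[0,0,0,0,0,0]]}}

```text
time_s: 10.7
position: [632.3, 249.2, 202.6]
ee_rot: [-2.092, 2.342, -0.001]
contact_force: [0.4, -0.8, 1.8]
finger_gap: 0.155
grip_force: 44.7
```

The bin has touched down, so I'm releasing it.

Call:
{"method": "carry_out", "body": {"commands": [[0,0,0,0,0,0],[0,0,0,0,0,0],[0,0,0,0,0,0],[0,0,0,0,0,0],[0,0,0,0,0,0],[0,0,0,0,0,0]], "fingers": 60}}

```text
time_s: 11.3
position: [632.1, 249.2, 201.7]
ee_rot: [2.092, -2.343, 0.0]
contact_force: [0.4, -0.4, -0.8]
finger_gap: 0.601
grip_force: 0.0
```

Call:
{"method": "carry_out", "body": {"commands": [[0,0,5,0,0,0],[0,0,10,0,0,0],[0,0,15,0,0,0],[0,0,20,0,0,0],[0,0,25,0,0,0],[0,0,25,0,0,0],[0,0,20,0,0,0],[0,0,0,0,0,0]]}}

```text
time_s: 12.1
position: [633.3, 249.5, 327.1]
ee_rot: [-2.087, 2.337, -0.004]
contact_force: [-0.2, 0.2, 0.2]
finger_gap: 0.601
grip_force: 0.0
```

Call:
{"method": "carry_out", "body": {"commands": [[-24,-9.5,0,0,0,-0.14],[-24,-9.5,0,0,0,-0.14],[-24,-9.5,0,0,0,-0.14],[-24,-9.5,0,0,0,-0.14],[-24,-9.5,0,0,0,-0.14],[-24,-9.5,0,0,0,-0.14],[-24,-9.5,0,0,0,-0.14],[-24,-9.5,0,0,0,-0.14]], "fingers": 0}}

```text
time_s: 12.9
position: [438.8, 172.5, 321.5]
ee_rot: [0.519, -3.098, 0.0]
contact_force: [1.0, 0.8, 0.4]
finger_gap: 0.0
grip_force: 0.0
```

Call:
{"method": "carry_out", "body": {"commands": [[0,0,-20,0,0,-0.13],[0,0,-30,0,0,-0.13],[0,0,-30,0,0,-0.1],[0,0,-30,0,0,-0.09],[0,0,-20,-0.0135,-0.1215,0],[0,0,-10,-0.0135,-0.1215,0],[0,0,0,0,0,0],[0,0,0,0,0,0]]}}

```text
time_s: 13.7
position: [438.8, 172.4, 181.1]
ee_rot: [0.16, 2.894, -0.022]
contact_force: [1.0, 0.4, 0.5]
finger_gap: 0.003
grip_force: 0.0
```

Run:
```python
from h import *
im,i,s=cam("wrist"); M=R.from_rotvec(s['ee_rot']).as_matrix()
print(s['position'],s['joint_pos'],s['finger_gap']); print(M.round(3))
for P in [(436,171,71),(441,174,71)]: print(proj(i,s,P))
print("tip",proj(i,s,s['position']+22*M[:,2]), s['position']+22*M[:,2])
t,_,_=cam("top")
c=cv2.resize(t[70:215,105:240],None,fx=2,fy=2,interpolation=2)
o=np.zeros((384,782,3),np.uint8);o[:,:512]=im;o[:290,512:]=c
cv2.imwrite('pics/w3.png',o)
```

```text
[438.84970748 172.40264425 181.09053969] [ 0.82272436  0.10706977 -0.7165742   0.33657361 -0.62902734 -2.76558446] 0.0025807206557788734
[[-0.965  0.111  0.239]
 [ 0.107  0.994 -0.028]
 [-0.241 -0.001 -0.971]]
[248.52378366 162.44234088]
[253.32074576 168.22129245]
tip [251.00198141 249.10568072] [444.1091884  171.78582982 159.73738066]
```

View pics/w3.png

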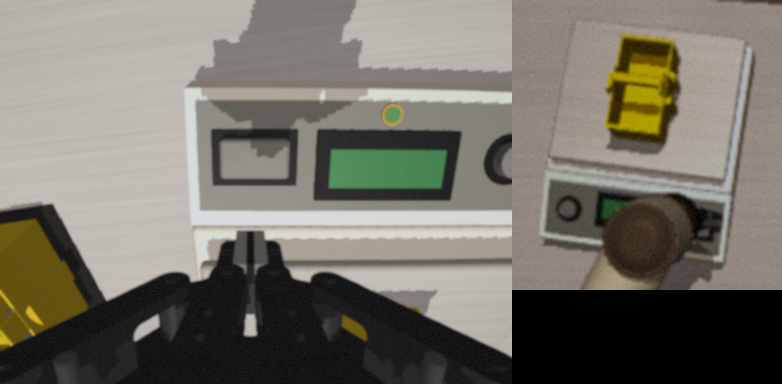

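The bin stands alone near the middle of the plate, and the tare key's middle is at (254,157) in the wrist view.

Run:
```python
from h import *
i=camera_info("wrist"); s=get_state(); M=R.from_rotvec(s['ee_rot']).as_matrix()
k=onz(i,s,(254.5,157.5),71); tip=s['position']+22*M[:,2]; d=k-tip
print(k,d,"axial",d@M[:,2],"off x,y tool",d@M[:,0],d@M[:,1]); print("to 10mm above",d-10*M[:,2], M[:,2])
```

```text
[436.5271838  178.38069417  71.        ] [-10.22366972   4.32000488 -90.93921524] axial 85.60005784360621 off x,y tool 32.52316365487648 2.8285429920892793
to 10mm above [-12.65340818   4.55878501 -81.24182615] [ 0.24297385 -0.02387801 -0.96973891]
```

Call:
{"method": "carry_out", "body": {"commands": [[-5,1,-5,0,0,0],[-6.5,2,-14,0,0,0],[0,0,-20,0,0,0],[0,0,-20,0,0,0],[0,0,-14,0,0,0],[0,0,-7,0,0,0],[0,0,0,0,0,0],[0,0,0,0,0,0]]}}

```text
time_s: 14.6
position: [429.3, 176.7, 102.3]
ee_rot: [0.164, 2.892, -0.018]
contact_force: [0.3, 0.3, 0.6]
finger_gap: 0.001
grip_force: 0.0
```

Call:
{"method": "carry_out", "body": {"commands": [[0.5,0,-2,0,0,0],[0.5,0,-2,0,0,0],[0.5,0,-2,0,0,0],[0.2,0,-1,0,0,0],[0,0,0,0,0,0]]}}

```text
time_s: 15.1
position: [430.2, 176.0, 94.7]
ee_rot: [0.163, 2.893, -0.02]
contact_force: [-0.1, 0.3, -0.2]
finger_gap: -0.002
grip_force: 0.0
```

Run:
```python
from h import *
im,i,s=cam("wrist"); M=R.from_rotvec(s['ee_rot']).as_matrix()
print(s['position'],s['contact_force'],s['position']+22*M[:,2]); cv2.imwrite('pics/w4.png',im)
```

```text
[430.19177029 176.00701502  94.69089016] [-0.11099522  0.28949219 -0.24923111] [435.48035835 175.41336411  73.34426478]
```

View pics/w4.png

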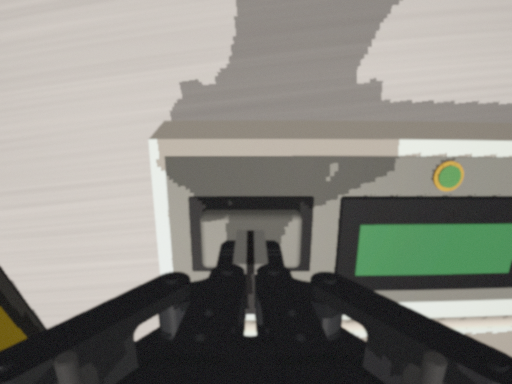

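The fingertips at about (251,232) are centred on the key (columns 200–302, rows 208–268). I'm pressing along its normal.

Call:
{"method": "carry_out", "body": {"commands": [[0.25,0,-1,0,0,0],[0.25,0,-1,0,0,0],[0.25,0,-1,0,0,0],[0.25,0,-1,0,0,0],[0,0,0,0,0,0]]}}

```text
time_s: 15.65
position: [431.4, 176.0, 91.0]
ee_rot: [0.163, 2.894, -0.02]
contact_force: [0.5, 0.4, 0.5]
finger_gap: 0.004
grip_force: 0.0
```

Call:
{"method": "carry_out", "body": {"commands": [[0.25,0,-1,0,0,0],[0.25,0,-1,0,0,0],[0,0,0,0,0,0]]}}

```text
time_s: 15.95
position: [432.1, 176.0, 89.7]
ee_rot: [0.162, 2.895, -0.019]
contact_force: [-1.9, 0.4, 1.8]
finger_gap: -0.002
grip_force: 1.0
```

Call:
{"method": "carry_out", "body": {"commands": [[0.25,0,-1,0,0,0],[0.25,0,-1,0,0,0],[0,0,0,0,0,0]]}}

```text
time_s: 16.25
position: [432.9, 175.9, 88.3]
ee_rot: [0.162, 2.896, -0.019]
contact_force: [-4.3, 0.5, 2.3]
finger_gap: 0.0
grip_force: 1.6
```

Call:
{"method": "carry_out", "body": {"commands": [[0.25,0,-1,0,0,0],[0.25,0,-1,0,0,0],[0,0,0,0,0,0]]}}

```text
time_s: 16.55
position: [433.7, 175.8, 87.0]
ee_rot: [0.161, 2.898, -0.019]
contact_force: [-4.4, 0.2, 3.0]
finger_gap: -0.0
grip_force: 2.1
```

Call:
{"method": "carry_out", "body": {"commands": [[0.25,0,-1,0,0,0],[0,0,0,0,0,0]]}}

```text
time_s: 16.75
position: [434.1, 175.8, 86.3]
ee_rot: [0.161, 2.898, -0.019]
contact_force: [-5.4, 0.3, 4.0]
finger_gap: 0.003
grip_force: 2.4
```

Call:
{"method": "carry_out", "body": {"commands": [[-0.5,0,-1,0,0,0],[-0.5,0,-1,0,0,0],[0,0,0,0,0,0]]}}

```text
time_s: 17.05
position: [434.1, 175.9, 86.2]
ee_rot: [0.161, 2.898, -0.018]
contact_force: [-4.9, -1.0, 9.2]
finger_gap: -0.004
grip_force: 5.2
```

Call:
{"method": "carry_out", "body": {"commands": [[0,0,-1,0,0,0],[0,0,-1,0,0,0],[0,0,0,0,0,0]]}}

```text
time_s: 17.35
position: [434.3, 175.8, 85.9]
ee_rot: [0.16, 2.899, -0.017]
contact_force: [-14.7, -0.3, 22.3]
finger_gap: -0.002
grip_force: 12.4
```

The force climbed to 22 N with no further travel, so the key is right down. I'm retracting along the normal.

Call:
{"method": "carry_out", "body": {"commands": [[0,0,3,0,0,0],[-0.5,0,4,0,0,0],[-2,0,8,0,0,0],[-4,0,15,0,0,0],[-6,0,25,0,0,0],[-12,0,30,0,0,0],[-12,0,30,0,0,0],[-6,0,20,0,0,0]]}}

```text
time_s: 18.15
position: [391.5, 176.4, 221.3]
ee_rot: [0.161, 2.9, -0.014]
contact_force: [-0.6, 0.6, 0.2]
finger_gap: -0.001
grip_force: 0.0
```

Call:
{"method": "carry_out", "body": {"commands": [[0,-25,20,0,0,0],[0,-40,20,0,0,0],[0,-40,10,0,0,0],[0,-40,0,0,0,0],[0,-30,0,0,0,0],[0,0,0,0,0,0],[0,0,0,0,0,0],[0,0,0,0,0,0]]}}

```text
time_s: 18.95
position: [391.8, 1.2, 269.1]
ee_rot: [0.16, 2.901, -0.018]
contact_force: [-0.4, 0.5, 0.1]
finger_gap: -0.0
grip_force: 0.0
```

Run:
```python
from h import *
t,i,s=cam("top"); sc,_,_=cam("scene"); print(s['position'],s['contact_force'])
cv2.imwrite('pics/f.png',np.vstack([cv2.resize(t[70:215,105:400],None,fx=1.74,fy=1.74)[:, :512],cv2.resize(sc[110:330,60:],(512,250))]))
hsv=cv2.cvtColor(t,cv2.COLOR_BGR2HSV);y=cv2.inRange(hsv,(20,120,40),(35,255,255))[:170,120:230]
```

```text
[391.79927487   1.16158717 269.12879392] [-0.40433388  0.49795546  0.07639126]
```

View pics/f.png

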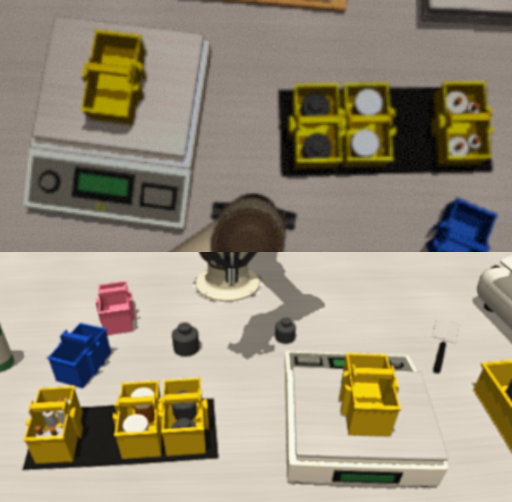

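The bin stands alone on the plate and the other three bins are in place. A quick check of its centring follows, then I hand in.

Run:
```python
from h import *
i=camera_info("top")
print(onz(i,None,(114/1.74+105,71/1.74+70),207))
print(np.mean([onz(i,None,(x/1.74+105,y/1.74+70),185) for x,y in [(94,30),(144,36),(134,122),(84,115)]],0))
```

```text
[627.497313   238.74266183 207.        ]
[626.62494229 242.57727271 185.        ]
```

```bash
python3 -c "
from bench import *
print(job_done())"
```

```text
the job is handed in; nothing more can be done
None
```

The empty bin came straight up out of the row and now stands released within about 7 mm of the middle of the scale plate. The tare key was pressed right down, the zero key was not touched, the other three bins stayed standing, and the job was handed in at about 19 s.

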